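# Close the bonbonniere's threaded lid

### The job

Take the domed lid that lies on the serving tray and set it on the open bonbonniere. Resting lightly on the thread, back it (anticlockwise from above) until it clicks down into the thread start, then screw it forward (clockwise) until it is fully home, and let go. Work gently, never forcing the lid against the jar, and leave everything else on the tray where it is.

Things in the scene. Friction and masses are not known exactly. Their poses are not given: they have to be found in the camera images.
- lid: Loose domed lid of rose crystal-cut plastic, 60 to 130 g, upright on the tray. Skirt 82 mm across, 26 mm tall; flat dome top at z = 44 mm with an upright finial on it. Origin: centre of the skirt's underside, z up.
- finial (a point): Grip point of the lid's finial, 66 mm above the lid's origin, on its axis. The finial is a block 30 mm along the lid's x and 20 mm thick along its y, from z = 44 to 78 mm over the lid's origin, with a thin look-only cap to 82 mm. Grip it across the 20 mm, fingertips above the dome.
- lugs (a point): Point on the lid's axis, 4 mm above its origin, level with the undersides of four white lugs inside the skirt at the lid's +x, +y, -x, -y. Each lug is 7 mm wide, 4 mm tall, and reaches in to 31 mm from the axis.
- jar: Open bonbonniere of rose crystal-cut plastic, 100 mm across, fixed to the tray, full of sweets (they stay under z = 91 mm and do not touch the lid). Origin: centre of its underside, z up. Shoulder at z = 56 mm, above it a neck 60 mm across with a coarse white thread.
- mouth (a point): Centre of the top of the jar's neck, 84 mm above the jar's origin. The neck is bevelled inward by 3.5 mm over its top 4.5 mm, and guides the lugs with 1 mm of play.
- thread_top (a point): On the axis, 72 mm above the jar's origin: where the lid's origin is when its lugs ride the thread's highest part. Right-handed, four starts 90 degrees apart, out to 35.5 mm, lead 28 mm per turn. The thread's angle changes each time, is unrelated to the jar's axes and not measured: find it by feel (or look from above). It does not turn.
- thread_start (a point): On the axis, 64 mm above the jar's origin. Lid origin rests 68 to 72 mm up on the thread; backed anticlockwise from above (80 degrees at most) it climbs to 72, then drops to 63-64 mm into the 26 degree gaps, where backing is blocked. Gaps have a blocking shoulder (top 76 mm) on their anticlockwise side: a lid resting on these first drops to 68; a lid turned clockwise on top jams.
- home (a point): On the axis, 59.4 mm above the jar's origin: the lid's origin when fully home. From the gap the lid turns clockwise by 45 to 60 degrees, going down 4.5 mm per rad, lugs in slots with 2 mm of vertical play, to a hard, stiff stop (creep up on it). Only weight and friction resist before it.
- tin: Round steel tin, 87 mm across, 44 mm tall; bystander. Origin: centre of underside.
- cup1: White porcelain espresso cup with handle, 62 mm across, 55 mm tall; bystander. Origin: centre of underside.
- cup2: White porcelain espresso cup like the other; bystander. Origin: centre of underside.
- tong: Small silver-toned serving tong lying flat, 155 mm long along its x; bystander. Origin: under its middle.
- server: Carved wooden date server with a short handle, 200 mm long along its x, 48 mm wide, 16 mm tall; bystander. Origin: underside, mid tray.
- saucers: Two stacked white saucers, 104 mm across, 24 mm tall; bystander. Origin: centre of underside.
Not all that is in view belongs to the job. Leave any red look-alike of the lid alone.

How it is judged:
On the way, in this order (a step that is already met when the one before it is completed fails the run):
1. the lid is carried over the bonbonniere's mouth (z of lid in the frame of jar above 0.086 m and horizontal distance between lid and jar below 0.03 m), for 0.1 s.
2. the lid has clicked down into the thread start, level and not yet screwed in (z of lid in the frame of jar between 0.0612 and 0.0655 m and horizontal distance between lid and jar below 0.004 m and angle between lid's own z axis and vertical below 0.07 rad), for 0.1 s.
At the end, for the whole second after the job is handed in: The lid is screwed fully home on the bonbonniere: its origin no more than 60.4 mm above the jar's (59.4 at the stop), within 4 mm of its axis, tilted less than 0.05 rad, at rest and released; every other thing on the tray within 20 mm of its start (z of lid in the frame of jar between 0.0575 and 0.0604 m and horizontal distance between lid and jar below 0.004 m and angle between lid's own z axis and vertical below 0.05 rad and linear speed of lid below 0.02 m/s and distance of each of tin, cup1, cup2, tong, server, saucers from where it was at the start of the episode below 0.02 m); the robot touches nothing.
It fails at once if the lid is forced against the jar with more than 40 N (contact force between lid and jar above 40 N).
It fails at once if another thing on the tray is pushed more than 20 mm (distance of any of tin, cup1, cup2, tong, server, saucers from where it was at the start of the episode above 0.02 m).
It also fails if it takes over 64 s, if anything falls off the work surface, if the arm or the gripper's body presses on something with over 40 N, if the wrist force passes 120 N, or if a joint passes its speed limit or range.

### The arm

A 7-joint arm with a two-finger parallel gripper is mounted at the origin on the work surface. World frame = base frame: x ahead of the robot, y to its left, z up, the work surface at z = 0. Lengths are in m, angles in rad, forces in N, time in s.
With the tool pointing down it reaches from about 0.425 to 0.875 m from the base axis. Payload 8.4 kg.
Tool frame: the origin (TCP) lies at the very end of the fingers, on their centre line; the grasp point (between the pads) lies 19 mm behind it; z points along the fingers, y is the line along which they close (so a half turn about z gives the same grasp; the last joint's range is limited). The gripper opens to 87 mm and grips with 3 to 60 N. Pads are 19 mm wide; open, the fingers measure 117 mm over their backs; the gripper's body (75 mm by 190 mm) begins 51 mm behind the grasp point.
Start: joints at [-1.207, 0.333, 0.04, 1.465, -0.013, 1.343, -0.059], TCP at [0.29, 0.582, 0.223] pointing down, gripper open.
Joint ranges: [-2.58, 2.58], [-0.38, 2.09], [-1.3, 1.39], [0.25, 2.4], [-1.5, 4.64], [0.08, 2.09], [-2.65, 2.65]. Speed limits (rad/s): [2.22, 2.22, 2.79, 2.79, 3.14, 3.14, 3.14].

### API

Orientations are given as a unit quaternion [x, y, z, w].
In Python, from bench import * gives the robot as it stands.
- The arm moves only by the tool step_arm, never from a script. Its argument "plan" is a list of rows, each a list of 3 entries, a list of its own where there are three numbers: the shift along the tool's x, y, z in mm, then the turn, a rotation vector about the tool's x, y, z in rad, then the opening, from 0 (shut) to 1 (fully open). In form: [[[x, y, z], [rx, ry, rz], gripper], ...]. A call has 1 to 5 rows; each row shifts and turns the commanded pose from where the row before left it, along the tool's axes as they then stand; what a row does not reach is not made up. A row lasts 1/8 s, in which the tool goes at most 62.5 mm and 10.7 degrees, less where a joint would pass 70% of its speed; a pose out of reach is approached as far as the arm can. A call is refused whole if a number of a shift passes 62.5 or a number of a turn 0.188, either way. A call with a gripper value outside its range is refused whole. The fingers move at their own pace and stop on an object; "squeeze" is the grip in N (left out, the last holds). Time passes only in rows, so rows that do not move let the fingers close. It gives the time, the measured TCP pose, the force, the opening and the grip force at its end, in the units of the state.
- observe(): the state, without advancing time (a new reading comes with each control period).
- read_camera(name): name is "scene" or "top" or "wrist"; returns the picture (400x640x3 uint8, red, green, blue); there is no depth.
- camera_model(name): a dict with "intrinsics" (3x3 intrinsics, pixels), "k1" (the pictures are not rectified: a ray, as slopes to the right and down, at radius r is drawn at 1 + k1 r^2 times it, then the intrinsics apply), "cam_to_world" (4x4, takes a point from camera to world coordinates); the wrist camera has in their place "T_tool_cam" (4x4, takes a point from camera to tool coordinates, whose origin is the TCP and whose axes are the flange's). Camera axes: x right, y up, looking along -z (the intrinsics and any distortion apply to the point x, -y, -z); pixel columns grow to the right and rows downward; lengths in m; the calibration is good to about 2 mm. A picture is of the moment at which its call begins: read the wrist's pose just before it. camera_model takes no time and is no camera call.
- sign_off(): hands the job in; it is judged then, once.
The state is a dict: "t": time; "q": joint angles; "dq": joint speeds; "joint_efforts": joint torques, N m; "ee_pos": TCP position; "tcp_rot": TCP orientation; "ft_force": force on the tool from outside, world axes, zero at the start; "wrist_torque": the same for the moment, N m; "finger_gap": finger opening in m; "grip_force": force on a finger pad.
Only numpy, scipy, OpenCV 4.12 (cv2) and the standard library are available. Lean on these libraries where they do the work, as an engineer would, in place of code of your own. Each camera call takes 0.05 s, during which the arm holds its last target. There are 200 camera calls.

## Working session

There is one attempt and no reset: what is moved stays moved. The work goes in short steps, Python scripts to look and compute and a tool call to move; the robot and the scene stay as the last step left them, time stands still between calls to the robot, and variables do not carry over. Pictures are saved under pics/ and viewed, at most 10 in all, crops included, and the job is handed in when it is done.

Besides the shell and the picture viewer there is one more tool, called after "Call:" as name(argument=value, ...), one argument or row to a line, values as JSON. step_arm: Moves the arm, as the interface text tells. Its arguments: {"type":"object","properties":{"plan":{"type":"array","items":{"type":"array"}},"squeeze":{"type":"number"}},"required":["plan"]}

```bash
mkdir -p pics; ls
python3 - <<'E'
from bench import *
import cv2,json
s=observe();print({k:np.round(v,4).tolist() if 'np' in globals() else v for k,v in s.items()})
for n in ("top","scene"):
    cv2.imwrite(f"pics/{n}0.png",read_camera(n)[:,:,::-1]); m=camera_model(n);print(n,m)
print(camera_model("wrist"))
E
```

```text
pics
{'t': 0.0, 'q': array([-1.2071727 ,  0.33389156,  0.03986214,  1.46627628, -0.01344135,
        1.3433214 , -0.05850028]), 'dq': array([ 2.09746380e-05,  7.47023869e-04, -7.43339828e-04,  2.18030210e-03,
       -1.27706592e-04, -1.63276197e-03,  4.28627245e-05]), 'joint_efforts': array([-1.87989564e-03, -6.56370592e+01,  1.33375671e+00, -4.03780854e+01,
       -5.98150562e-02,  4.54200630e-02,  1.57698973e-04]), 'ee_pos': array([0.29000195, 0.58118245, 0.22166916]), 'tcp_rot': array([ 2.29359598e-01,  9.73341415e-01, -8.00664419e-04, -1.54814385e-04]), 'ft_force': array([ 0.95282074, -0.09822289, -0.74780648]), 'wrist_torque': array([-0.0084325 , -0.0057716 ,  0.03875045]), 'grip_force': 0.0, 'finger_gap': 0.08703246543640274}
top {'intrinsics': array([[469.38539893,   0.        , 315.80655501],
       [  0.        , 469.38539893, 201.41764617],
       [  0.        ,   0.        ,   1.        ]]), 'k1': 0.03491704715433229, 'cam_to_world': array([[-0.01310747,  0.9938209 , -0.11021893,  0.41237273],
       [-0.99981267, -0.01459626, -0.01271153, -0.07682668],
       [-0.01424177
[... 425 characters left out ...]
332177, -0.26629595],
       [ 0.00216543,  0.62914251,  0.77728696,  1.11293355],
       [ 0.        ,  0.        ,  0.        ,  1.        ]])}
{'intrinsics': array([[307.21217432,   0.        , 319.47685831],
       [  0.        , 307.21217432, 195.75325195],
       [  0.        ,   0.        ,   1.        ]]), 'k1': -0.042583542570460466, 'T_tool_cam': array([[ 1.43771724e-03,  9.67253122e-01,  2.53809635e-01,
         7.00721768e-02],
       [ 9.99998927e-01, -1.46200924e-03, -9.29149260e-05,
        -1.16960462e-03],
       [ 2.81199778e-04,  2.53809496e-01, -9.67254186e-01,
        -1.61916208e-01],
       [ 0.00000000e+00,  0.00000000e+00,  0.00000000e+00,
         1.00000000e+00]])}
```

View pics/top0.png

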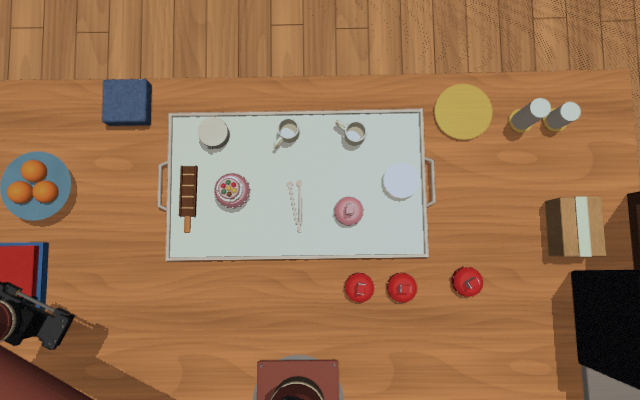

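View pics/scene0.png

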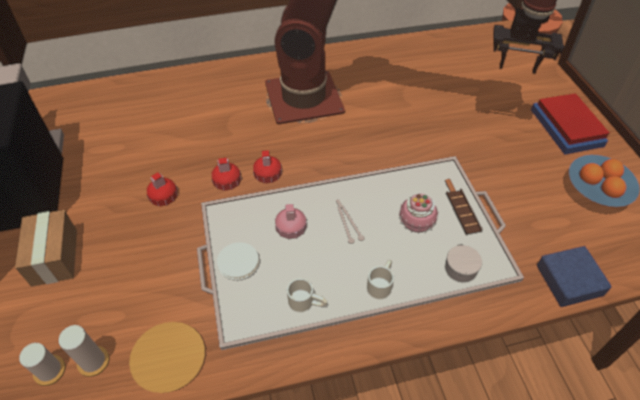

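Top view: the pink lid is at about (348,211) and the open jar at about (231,190). The red look-alikes are below the tray. In the scene view the lid is at (291,221) and the jar at (419,211). Next I'll zoom in on both.

```bash
cat > h.py <<'E'
from bench import *
import numpy as np, cv2
from scipy.spatial.transform import Rotation as R
def cam(name,s=None):
    m=camera_model(name)
    if name=="wrist":
        T=np.eye(4);T[:3,:3]=R.from_quat(s["tcp_rot"]).as_matrix();T[:3,3]=s["ee_pos"];T=T@m["T_tool_cam"]
    else: T=m["cam_to_world"]
    return m["intrinsics"],m["k1"],T
def ray(c,uv):
    K,k,T=c
    p=cv2.undistortPoints(np.array([[uv]],float),K,np.array([k,0,0,0.]))[0,0]
    return T[:3,3],T[:3,:3]@np.array([p[0],-p[1],-1])
def hit(c,uv,z):
    o,d=ray(c,uv); return o+d*(z-o[2])/d[2]
def proj(c,P):
    K,k,T=c; q=(np.asarray(P,float)-T[:3,3])@T[:3,:3]
    return cv2.projectPoints((q*[1,-1,-1]).reshape(-1,1,3),np.zeros(3),np.zeros(3),K,np.array([k,0,0,0.]))[0][:,0]
def tri(obs):
    A=np.zeros((3,3));b=np.zeros(3)
    for c,uv in obs:
        o,d=ray(c,uv);d/=np.linalg.norm(d);M=np.eye(3)-np.outer(d,d);A+=M;b+=M@o
    return np.linalg.solve(A,b)
E
python3 - <<'E'
from h import *
a=cv2.imread("pics/top0.png");b=cv2.imread("pics/scene0.png")
f=lambda i,u,v:cv2.resize(i[v-25:v+25,u-33:u+33],None,fx=6,fy=6,interpolation=cv2.INTER_CUBIC)
cv2.imwrite("pics/z1.png",np.vstack([np.hstack([f(a,348,211),f(a,231,190)]),np.hstack([f(b,291,221),f(b,419,211)])]))
ct,cs=cam("top"),cam("scene")
for n,t,s in (("finial",(349,211),(291,209)),("jar top",(230,188),(419,203)),):
    print(n,tri([(ct,t),(cs,s)]))
# tray corners
for t,s in (((426,111),(223,341)),((427,258),(206,206)),((168,260),(460,161)),((170,114),(519,279))): print(tri([(ct,t),(cs,s)]))
E
```

```text
finial [ 0.52956686 -0.15012881  0.07534938]
jar top [0.59762709 0.17910283 0.08457235]
[ 0.82807038 -0.37899116  0.02505975]
[ 0.39623455 -0.37529644 -0.00373632]
[ 0.40256005  0.38808148 -0.00594777]
[0.83555735 0.37441086 0.00687219]
```

View pics/z1.png

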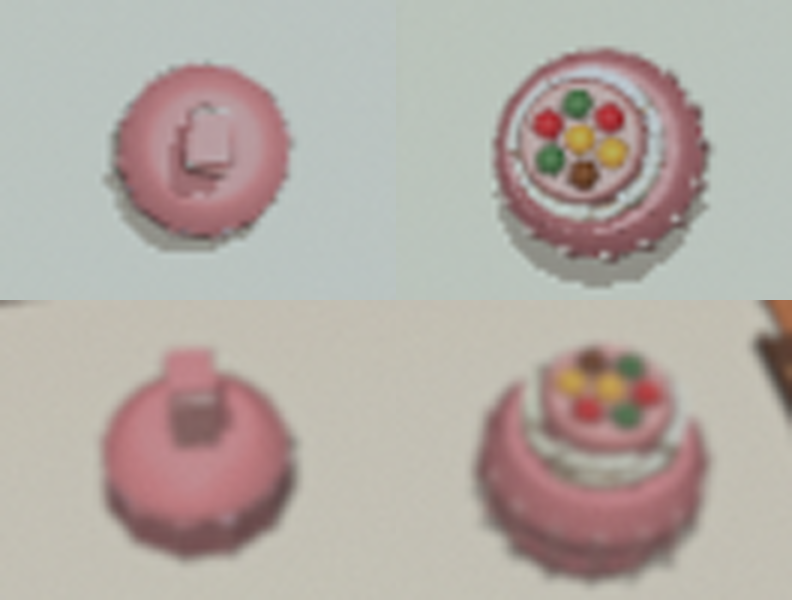

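Top crops: jar mouth with sweets, finial cap near (208,137)/6, its long side along the image vertical, which is world x. Bottom crops agree. Rough positions are lid (0.53,-0.15) and jar (0.597,0.178). I'll move over the jar first for a close look at the thread.

Call:
step_arm(
  plan=[
    [[-45.6, -22.4, 0], [0, 0, 0], 1],
    [[-45.6, -22.4, 0], [0, 0, 0], 1],
    [[-45.6, -22.4, 0], [0, 0, 0], 1],
    [[-45.6, -22.4, 0], [0, 0, 0], 1],
    [[-45.6, -22.4, 0], [0, 0, 0], 1],
  ],
)

```text
t: 0.72
ee_pos: [0.4449, 0.378, 0.2223]
tcp_rot: [0.229, 0.973, -0.0, -0.0]
ft_force: [0.2, -0.1, 0.1]
finger_gap: 0.0866
grip_force: 0.0
```

Call:
step_arm(
  plan=[
    [[-45.6, -22.4, 0], [0, 0, 0], 1],
    [[-45.6, -22.4, 0], [0, 0, 0], 1],
    [[-45.6, -22.4, 0], [0, 0, 0], 1],
    [[-45.6, -22.4, 0], [0, 0, 0], 1],
    [[-45.6, -22.4, 0], [0, 0, 0], 1],
  ],
)

```text
t: 1.35
ee_pos: [0.5988, 0.1762, 0.2223]
tcp_rot: [0.229, 0.973, -0.0, -0.0]
ft_force: [0.5, -0.2, 0.1]
finger_gap: 0.0872
grip_force: 0.0
```

Call:
step_arm(
  plan=[
    [[0, 0, 0], [0, 0, 0], 1],
    [[0, 0, 0], [0, 0, 0], 1],
  ],
)

```text
t: 1.6
ee_pos: [0.5978, 0.178, 0.2221]
tcp_rot: [0.229, 0.973, -0.0, -0.001]
ft_force: [-0.5, 0.8, -0.0]
finger_gap: 0.0871
grip_force: 0.0
```

Run:
```python
from h import *
s=observe();print(s["t"],s["ee_pos"],s["tcp_rot"],s["q"],s["ft_force"])
i=read_camera("wrist")[:,:,::-1];cv2.imwrite("pics/w1.png",i);c=cam("wrist",s)
np.savez("pics/w1.npz",K=c[0],k=c[1],T=c[2])
print(proj(c,[[.598,.178,.088]]))
```

```text
1.6 [0.59776327 0.17803723 0.22206281] [ 2.29334941e-01  9.73347426e-01 -7.16113882e-05 -5.17612923e-04] [-0.62251423  0.28558957  0.32564287  1.54682489 -0.09346778  1.32544094
  0.8216617 ] [-0.46775292  0.82561346 -0.00622035]
[[320.76365013 188.68962698]]
```

View pics/w1.png

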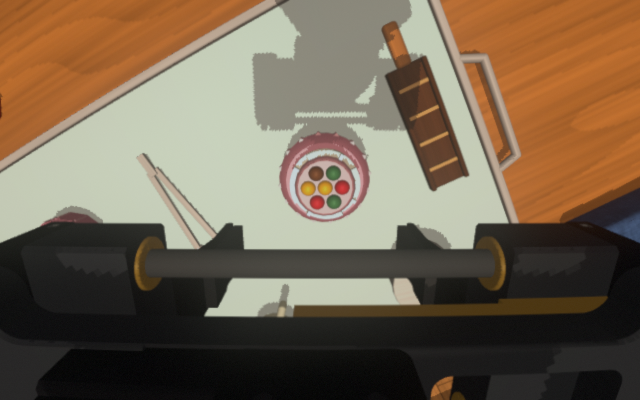

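The jar mouth's centre is near (325,188) in the wrist view. I'll zoom in for the thread and the mouth circle.

Run:
```python
from h import *
i=cv2.imread("pics/w1.png");cv2.imwrite("pics/w1z.png",cv2.resize(i[125:227,274:376],None,fx=5.85,fy=5.85,interpolation=cv2.INTER_CUBIC))
```

```text
(no output)
```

View pics/w1z.png

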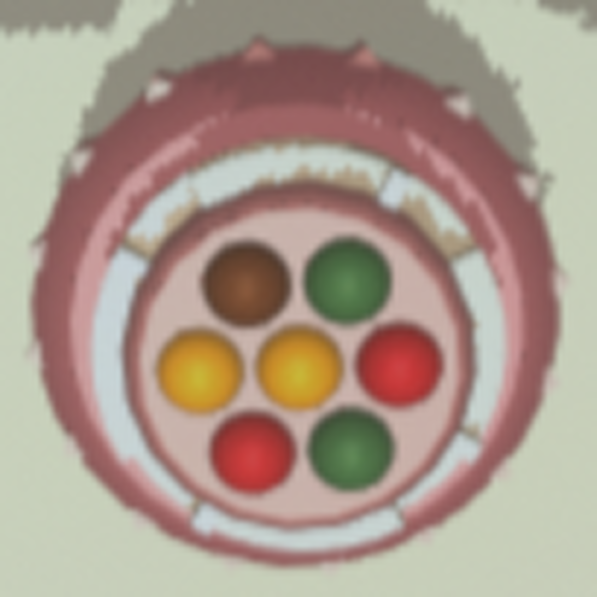

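The zoom shows the thread clearly. Sector boundaries (crop pixels) are at (390,180), (475,250), (470,430), (400,515), (200,520), (125,245) and (190,190). The neck outline spans about x 125–475, y 182–522. Next I'll compute the angles and centre.

Run:
```python
from h import *
z=np.load("pics/w1.npz");c=(z["K"],float(z["k"]),z["T"])
P=lambda u,v:(274+u/5.853,125+v/5.853)
for tz in (0,.004,.008):
  e=np.array([hit(c,P(*p),.0795+tz)[:2] for p in((125,350),(475,350),(300,182),(300,522),(181,230),(420,232),(185,477),(418,475))])
  A=np.c_[2*e,np.ones(len(e))];s=np.linalg.lstsq(A,(e**2).sum(1),rcond=None)[0];r=np.sqrt(s[2]+s[:2]@s[:2])
  print(tz,"centre",s[:2],"r",r,"resid",np.abs(np.linalg.norm(e-s[:2],axis=1)-r).max())
  for p in((475,250),(390,180),(190,190),(125,245),(200,520),(400,515),(470,430)):
    h=hit(c,P(*p),.072+tz)[:2]-s[:2];a=np.degrees(np.arctan2(h[1],h[0]));print(p,round(a,1),round(a%90,1),round(np.linalg.norm(h)*1e3,1))
# rectified plane view, z=.074, world axes: x up, y left
i=cv2.imread("pics/w1.png");g=np.mgrid[0:600,0:600];C=s[:2]
X=C[0]+(300-g[0])*.00018;Y=C[1]+(300-g[1])*.00018
uv=proj(c,np.stack([X,Y,0*X+.077],-1).reshape(-1,3)).reshape(600,600,2).astype(np.float32)
o=cv2.remap(i,uv[...,0],uv[...,1],cv2.INTER_CUBIC)
cv2.imwrite("pics/rect.png",o)
# lid in top view: finial cap corners & skirt blob
a=cv2.imread("pics/top0.png")[170:250,310:390].astype(int);m=((a[...,2]-a[...,1])>35).astype(np.uint8)
n,l,st,ce=cv2.connectedComponentsWithStats(m);k=1+np.argmax(st[1:,4]);(u,v),rr=cv2.minEnclosingCircle(np.argwhere(l==k)[:,::-1].astype(np.float32))
print("lid blob",u+310,v+170,rr,ce[k]+[310,170],hit(cam("top"),(u+310,v+170),.02))
t=lambda u,v:hit(cam("top"),(348-33+u/6,211-25+v/6),.086)
q=np.array([t(*p) for p in((195,108),(232,117),(229,170),(187,165))]);print("finial cap",q.mean(0),q[1]-q[2],q[0]-q[3])
```

```text
0 centre [0.59917949 0.18253664] r 0.030117045190009226 resid 0.0003330170251025222
(475, 250) 93.0 3.0 35.3
(390, 180) 125.8 35.8 33.5
(190, 190) -172.0 8.0 33.8
(125, 245) -147.2 32.8 35.6
(200, 520) -55.5 34.5 37.0
(400, 515) 4.1 4.1 36.4
(470, 430) 37.1 37.1 34.4
0.004 centre [0.5983327  0.18287449] r 0.029721481776998113 resid 0.00032864311157899256
(475, 250) 93.0 3.0 34.9
(390, 180) 125.7 35.7 33.1
(190, 190) -172.0 8.0 33.4
(125, 245) -147.2 32.8 35.2
(200, 520) -55.4 34.6 36.5
(400, 515) 4.1 4.1 36.0
(470, 430) 37.1 37.1 34.0
0.008 centre [0.59748591 0.18321233] r 0.02932591836399539 resid 0.0003242691980645772
(475, 250) 93.0 3.0 34.4
(390, 180) 125.7 35.7 32.6
(190, 190) -172.0 8.0 32.9
(125, 245) -147.2 32.8 34.7
(200, 520) -55.4 34.6 36.0
(400, 515) 4.1 4.1 35.5
(470, 430) 37.0 37.0 33.5
lid blob 348.42609786987305 210.58544921875 14.047778129577637 [347.64444444 211.03555556] [ 0.53530036 -0.1540446   0.02      ]
finial cap [ 0.5327798  -0.15508078  0.086     ] [ 0.02455557 -0.00192464  0.        ] [ 0.0263995 -0.0042336  0.       ]
```

View pics/rect.png

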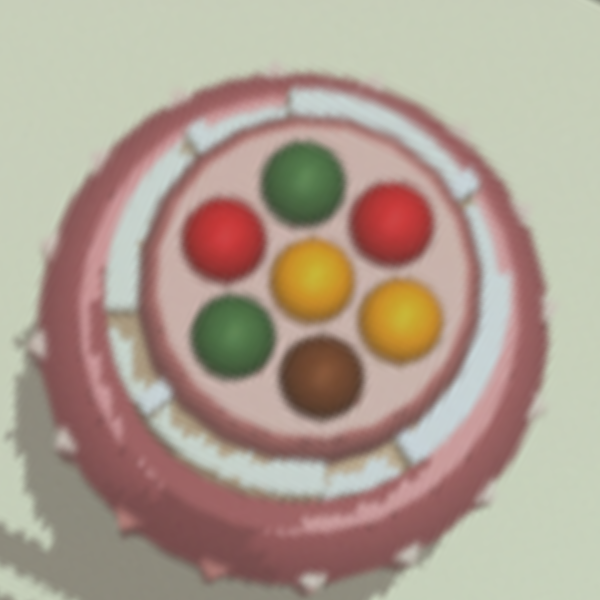

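The rectified view shows gaps at about 4–33° (mod 90, anticlockwise from world x), with a narrow raised shoulder on their anticlockwise side and thread from about 40° to 94°. Jar centre is about (0.5988,0.1827). The lid x axis has yaw of about −7°. Going over the lid now.

Call:
step_arm(
  plan=[
    [[0, 0, 0], [0, 0, -0.17], 1],
    [[0, 0, 0], [0, 0, -0.17], 1],
    [[3.4, -48.3, 0], [0, 0, 0], 1],
    [[3.4, -48.3, 0], [0, 0, 0], 1],
    [[3.4, -48.3, 0], [0, 0, 0], 1],
  ],
)

```text
t: 2.28
ee_pos: [0.5695, 0.0354, 0.2226]
tcp_rot: [0.06, 0.998, 0.0, 0.0]
ft_force: [0.3, 0.0, 0.5]
finger_gap: 0.0869
grip_force: 0.0
```

Call:
step_arm(
  plan=[
    [[3.4, -48.3, 0], [0, 0, 0], 1],
    [[3.4, -48.3, 0], [0, 0, 0], 1],
    [[3.4, -48.3, 0], [0, 0, 0], 1],
    [[3.4, -48.3, 0], [0, 0, 0], 1],
  ],
)

```text
t: 2.78
ee_pos: [0.533, -0.1547, 0.2228]
tcp_rot: [0.06, 0.998, 0.0, 0.0]
ft_force: [0.9, 0.6, -0.6]
finger_gap: 0.0871
grip_force: 0.0
```

Call:
step_arm(
  plan=[
    [[0, 0, 0], [0, 0, 0], 1],
    [[0, 0, 0], [0, 0, 0], 1],
  ],
)

```text
t: 3.02
ee_pos: [0.5335, -0.1532, 0.2225]
tcp_rot: [0.06, 0.998, 0.0, 0.0]
ft_force: [0.6, -0.0, 0.3]
finger_gap: 0.087
grip_force: 0.0
```

Run:
```python
from h import *
s=observe();print(s["t"],s["ee_pos"],s["q"])
i=read_camera("wrist")[:,:,::-1];cv2.imwrite("pics/w2.png",i);c=cam("wrist",s)
np.savez("pics/w2.npz",K=c[0],k=c[1],T=c[2])
u,v=proj(c,[[.533,-.155,.06]])[0];u,v=int(u),int(v);print(u,v)
cv2.imwrite("pics/w2z.png",cv2.resize(i[v-50:v+50,u-60:u+60],None,fx=6,fy=6,interpolation=cv2.INTER_CUBIC))
```

```text
3.025 [ 0.53345922 -0.15323897  0.22252734] [-0.23746882  0.1417615   0.48725496  1.72052424 -0.06963812  1.29640527
  1.71450693]
318 182
```

View pics/w2z.png

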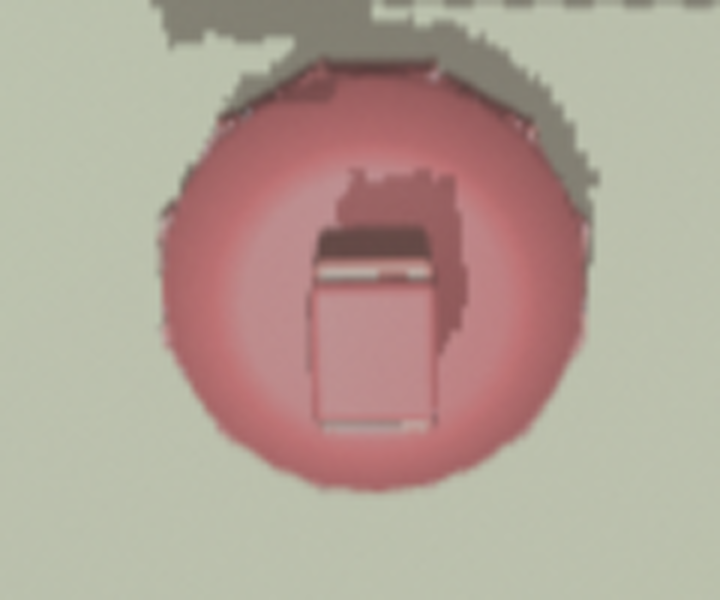

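The finial cap is a rectangle at crop (314–436, 282–422), aligned with the tool axes. Skirt centre is near (374,275).

Run:
```python
from h import *
z=np.load("pics/w2.npz");c=(z["K"],float(z["k"]),z["T"]);s=observe();Rt=R.from_quat(s["tcp_rot"])
P=lambda u,v:(258+u/6,132+v/6)
for n,p,h in(("cap",(375,352),.083),("l",(315,352),.083),("r",(435.5,352),.083),("t",(375,281),.083),("b",(375,423),.083),("skL",(163,275),.02),("skR",(588,275),.02)):
  w=hit(c,P(*p),h);print(n,w,Rt.inv().apply(w-s["ee_pos"])*1e3)
```

```text
cap [ 0.53682197 -0.15325029  0.083     ] [ -3.24623693  -0.14036689 139.48747536]
l [ 0.53561691 -0.1632788   0.083     ] [ -3.24817048 -10.24101802 139.47989003]
r [ 0.53803668 -0.14313735  0.083     ] [ -3.24380378  10.04525887 139.49512457]
t [ 0.5247248  -0.15180938  0.083     ] [  8.93642697  -0.1553329  139.4889363 ]
b [ 0.549163  -0.1547201  0.083    ] [-1.56744812e+01 -1.24967244e-01  1.39485985e+02]
skL [ 0.53120469 -0.19533633  0.02      ] [ -2.70587295 -42.64338717 202.45564117]
skR [ 0.54141407 -0.11032318  0.02      ] [ -2.68349922  42.98056717 202.51994333]
```

Call:
step_arm(
  plan=[
    [[-2.7, 0, 40], [0, 0, 0], 1],
    [[0, 0, 50], [0, 0, 0], 1],
    [[0, 0, 45], [0, 0, 0], 1],
    [[0, 0, 20], [0, 0, 0], 1],
    [[0, 0, 10], [0, 0, 0], 1],
  ],
)

```text
t: 3.7
ee_pos: [0.5357, -0.1534, 0.0563]
tcp_rot: [0.06, 0.998, 0.0, -0.001]
ft_force: [-0.7, 0.1, 0.2]
finger_gap: 0.0872
grip_force: 0.0
```

Call:
step_arm(
  plan=[
    [[0, 0, 5], [0, 0, 0], 1],
    [[0, 0, 2], [0, 0, 0], 1],
    [[0, 0, 0], [0, 0, 0], 1],
  ],
)

```text
t: 4.08
ee_pos: [0.5363, -0.1553, 0.0512]
tcp_rot: [0.061, 0.998, 0.0, 0.001]
ft_force: [-0.0, -0.6, -0.1]
finger_gap: 0.0871
grip_force: 0.0
```

Call:
step_arm(
  plan=[
    [[0, 0, 0], [0, 0, 0], 0.2],
    [[0, 0, 0], [0, 0, 0], 0.15],
    [[0, 0, 0], [0, 0, 0], 0.1],
    [[0, 0, 0], [0, 0, 0], 0.1],
    [[0, 0, 0], [0, 0, 0], 0.1],
  ],
  squeeze=15,
)

```text
t: 4.7
ee_pos: [0.5366, -0.1554, 0.052]
tcp_rot: [0.061, 0.998, 0.0, 0.001]
ft_force: [-4.0, 2.1, 14.8]
finger_gap: 0.0536
grip_force: 13.6
```

Call:
step_arm(
  plan=[
    [[0, 0, 0], [0, 0, 0], 0.1],
    [[0, 0, 0], [0, 0, 0], 0.1],
    [[0, 0, 0], [0, 0, 0], 0.1],
  ],
)

```text
t: 5.08
ee_pos: [0.5366, -0.1554, 0.0521]
tcp_rot: [0.061, 0.998, 0.0, 0.001]
ft_force: [-3.1, 2.3, 15.9]
finger_gap: 0.0529
grip_force: 13.4
```

Fingertips are catching on the dome. I'll open and raise.

Call:
step_arm(
  plan=[
    [[0, 0, 0], [0, 0, 0], 0.75],
    [[0, 0, -4], [0, 0, 0], 0.8],
    [[0, 0, -4], [0, 0, 0], 0.8],
    [[0, 0, 0], [0, 0, 0], 0.8],
    [[0, 0, 0], [0, 0, 0], 0.8],
  ],
)

```text
t: 5.7
ee_pos: [0.5357, -0.1554, 0.0584]
tcp_rot: [0.061, 0.998, -0.0, -0.0]
ft_force: [-0.1, 0.0, 0.2]
finger_gap: 0.0697
grip_force: 0.0
```

Run:
```python
from h import *
s=observe();print(s["t"],s["ee_pos"],s["ft_force"],s["finger_gap"])
i=read_camera("wrist")[:,:,::-1];j=read_camera("scene")[:,:,::-1]
o=np.hstack([cv2.resize(i[100:330,180:460],(400,329)),cv2.resize(j[170:252,241:341],(400,329),interpolation=cv2.INTER_CUBIC)])
cv2.imwrite("pics/g.png",o)
```

```text
5.7 [ 0.53573051 -0.15538648  0.05842635] [-0.07909981  0.00391741  0.23824792] 0.06974608924647956
```

View pics/g.png

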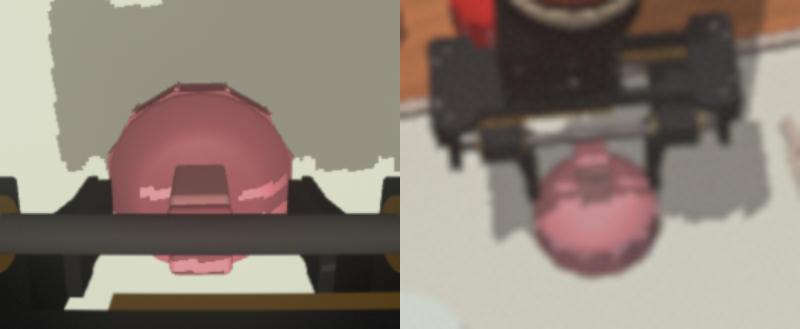

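Lid sits upright and centred between the fingers. Closing at this height.

Call:
step_arm(
  plan=[
    [[0, 0, 0], [0, 0, 0], 0.55],
    [[0, 0, 0], [0, 0, 0], 0.4],
    [[0, 0, 0], [0, 0, 0], 0.3],
    [[0, 0, 0], [0, 0, 0], 0.1],
    [[0, 0, 0], [0, 0, 0], 0.1],
  ],
  squeeze=15,
)

```text
t: 6.42
ee_pos: [0.5358, -0.1554, 0.0586]
tcp_rot: [0.061, 0.998, -0.0, -0.0]
ft_force: [-0.6, -0.2, -0.4]
finger_gap: 0.0277
grip_force: 0.0
```

Call:
step_arm(
  plan=[
    [[0, 0, 0], [0, 0, 0], 0.1],
    [[0, 0, 0], [0, 0, 0], 0.1],
    [[0, 0, 0], [0, 0, 0], 0.1],
  ],
)

```text
t: 6.8
ee_pos: [0.5358, -0.1554, 0.0586]
tcp_rot: [0.061, 0.998, -0.0, -0.0]
ft_force: [-0.2, 0.8, -0.3]
finger_gap: 0.0198
grip_force: 14.9
```

Call:
step_arm(
  plan=[
    [[0, 0, -8], [0, 0, 0], 0.1],
    [[0, 0, -25], [0, 0, 0], 0.1],
    [[0, 0, -35], [0, 0, 0], 0.1],
    [[0, 0, -30], [0, 0, 0], 0.1],
    [[0, 0, -12], [0, 0, 0], 0.1],
  ],
)

```text
t: 7.42
ee_pos: [0.5366, -0.1557, 0.1706]
tcp_rot: [0.061, 0.998, 0.0, 0.001]
ft_force: [-0.4, 0.7, -1.5]
finger_gap: 0.0195
grip_force: 14.9
```

Call:
step_arm(
  plan=[
    [[-1, 16, 0], [0, 0, 0], 0.1],
    [[-2, 35, 0], [0, 0, 0], 0.1],
    [[-3, 45, 0], [0, 0, 0], 0.1],
    [[-3, 45, 0], [0, 0, 0], 0.1],
    [[-3, 45, 0], [0, 0, 0], 0.1],
  ],
)

```text
t: 8.05
ee_pos: [0.5697, 0.0306, 0.1668]
tcp_rot: [0.061, 0.998, -0.0, -0.001]
ft_force: [0.9, -0.8, -1.1]
finger_gap: 0.0202
grip_force: 14.9
```

Call:
step_arm(
  plan=[
    [[-3, 45, 0], [0, 0, 0], 0.1],
    [[-3, 45, 0], [0, 0, 0], 0.1],
    [[-2, 40, 0], [0, 0, 0], 0.1],
    [[-1, 20, 0], [0, 0, 0], 0.1],
    [[0, 7.3, 0], [0, 0, 0], 0.1],
  ],
)

```text
t: 8.68
ee_pos: [0.5981, 0.1837, 0.1674]
tcp_rot: [0.061, 0.998, -0.0, -0.001]
ft_force: [-0.2, -0.4, -1.2]
finger_gap: 0.0197
grip_force: 14.9
```

Call:
step_arm(
  plan=[
    [[0, 0, 0], [0, 0, 0.07], 0.1],
    [[0, 0, 0], [0, 0, 0.07], 0.1],
    [[0, 0, 0], [0, 0, 0], 0.1],
    [[0, 0, 0], [0, 0, 0], 0.1],
  ],
)

```text
t: 9.18
ee_pos: [0.5987, 0.1817, 0.1685]
tcp_rot: [0.131, 0.991, -0.0, -0.0]
ft_force: [0.2, -0.9, -1.0]
finger_gap: 0.0199
grip_force: 14.9
```

Run:
```python
from h import *
s=observe();print(s["t"],s["ee_pos"],R.from_quat(s["tcp_rot"]).as_matrix(),s["q"],s["ft_force"],s["finger_gap"])
d=np.array([.5988,.1827,s["ee_pos"][2]])-s["ee_pos"];print(R.from_quat(s["tcp_rot"]).inv().apply(d)*1e3)
```

```text
9.175 [0.59874498 0.18174002 0.16849135] [[-9.65730787e-01  2.59545816e-01 -1.30985925e-04]
 [ 2.59545846e-01  9.65730728e-01 -3.39029801e-04]
 [ 3.85033662e-05 -3.61408369e-04 -9.99999934e-01]] [-0.61656466  0.3226108   0.31244614  1.61147651 -0.1035088   1.22408396
  1.02427024] [ 0.18282036 -0.94830716 -1.02607288] 0.019881447111784058
[ 1.96022619e-01  9.41361287e-01 -3.32668339e-04]
```

Call:
step_arm(
  plan=[
    [[0, 0.9, 8], [0, 0, 0], 0.1],
    [[0, 0, 12], [0, 0, 0], 0.1],
    [[0, 0, 6], [0, 0, 0], 0.1],
    [[0, 0, 0], [0, 0, 0], 0.1],
  ],
)

```text
t: 9.68
ee_pos: [0.5985, 0.1835, 0.1416]
tcp_rot: [0.131, 0.991, -0.0, -0.001]
ft_force: [0.2, 0.9, -0.7]
finger_gap: 0.0199
grip_force: 14.9
```

Call:
step_arm(
  plan=[
    [[0, 0, 1.5], [0, 0, 0], 0.1],
    [[0, 0, 1.5], [0, 0, 0], 0.1],
    [[0, 0, 1.5], [0, 0, 0], 0.1],
  ],
)

```text
t: 10.05
ee_pos: [0.5991, 0.1837, 0.1382]
tcp_rot: [0.131, 0.991, 0.0, 0.0]
ft_force: [-0.7, 0.2, -1.2]
finger_gap: 0.0195
grip_force: 14.9
```

Call:
step_arm(
  plan=[
    [[0, 0, 1.2], [0, 0, 0], 0.1],
    [[0, 0, 1.2], [0, 0, 0], 0.1],
    [[0, 0, 0], [0, 0, 0], 0.1],
  ],
)

```text
t: 10.42
ee_pos: [0.5989, 0.1836, 0.1356]
tcp_rot: [0.131, 0.991, -0.0, -0.0]
ft_force: [-0.2, -0.5, -0.3]
finger_gap: 0.0197
grip_force: 14.9
```

Call:
step_arm(
  plan=[
    [[0, 0, 1.2], [0, 0, 0], 0.1],
    [[0, 0, 1.2], [0, 0, 0], 0.1],
    [[0, 0, 0], [0, 0, 0], 0.1],
  ],
)

```text
t: 10.8
ee_pos: [0.5989, 0.1836, 0.1331]
tcp_rot: [0.131, 0.991, -0.0, -0.0]
ft_force: [0.1, 0.1, -1.9]
finger_gap: 0.02
grip_force: 14.9
```

Call:
step_arm(
  plan=[
    [[0, -0.5, 1], [0, 0, 0], 0.1],
    [[0, 0, 1], [0, 0, 0], 0.1],
    [[0, 0, 0], [0, 0, 0], 0.1],
  ],
)

```text
t: 11.18
ee_pos: [0.5988, 0.1831, 0.1312]
tcp_rot: [0.131, 0.991, -0.0, -0.0]
ft_force: [-1.3, -0.5, -0.7]
finger_gap: 0.0198
grip_force: 14.9
```

Call:
step_arm(
  plan=[
    [[0, 0, 0.7], [0, 0, 0], 0.1],
    [[0, 0, 0.7], [0, 0, 0], 0.1],
    [[0, 0, 0], [0, 0, 0], 0.1],
  ],
)

```text
t: 11.55
ee_pos: [0.5988, 0.1831, 0.1298]
tcp_rot: [0.131, 0.991, -0.0, -0.0]
ft_force: [-0.1, -0.6, -1.7]
finger_gap: 0.0197
grip_force: 14.9
```

Call:
step_arm(
  plan=[
    [[0, 0, 0.5], [0, 0, 0], 0.1],
    [[0, 0, 0.5], [0, 0, 0], 0.1],
    [[0, 0, 0], [0, 0, 0], 0.1],
  ],
)

```text
t: 11.92
ee_pos: [0.5989, 0.1831, 0.129]
tcp_rot: [0.131, 0.991, 0.0, 0.0]
ft_force: [-0.4, 0.2, 1.5]
finger_gap: 0.02
grip_force: 14.9
```

Call:
step_arm(
  plan=[
    [[0, 0, 0.4], [0, 0, 0], 0.1],
    [[0, 0, 0], [0, 0, 0], 0.1],
  ],
)

```text
t: 12.18
ee_pos: [0.5989, 0.1831, 0.129]
tcp_rot: [0.131, 0.991, 0.0, 0.0]
ft_force: [-3.1, -0.7, 5.2]
finger_gap: 0.02
grip_force: 14.9
```

Contact at lid z of about 70.4 mm, as predicted. Backing gently while following the slope.

Call:
step_arm(
  plan=[
    [[0, 0, -0.2], [0, 0, -0.06], 0.1],
    [[0, 0, -0.27], [0, 0, -0.06], 0.1],
    [[0, 0, 0], [0, 0, 0], 0.1],
  ],
)

```text
t: 12.55
ee_pos: [0.5993, 0.1831, 0.1295]
tcp_rot: [0.072, 0.997, 0.0, 0.0]
ft_force: [-1.2, 0.7, 5.0]
finger_gap: 0.0203
grip_force: 15.0
```

Call:
step_arm(
  plan=[
    [[0, 0, -0.27], [0, 0, -0.06], 0.1],
    [[0, 0, -0.27], [0, 0, -0.06], 0.1],
    [[0, 0, 0], [0, 0, 0], 0.1],
  ],
)

```text
t: 12.92
ee_pos: [0.5993, 0.1831, 0.13]
tcp_rot: [0.012, 1.0, 0.0, 0.0]
ft_force: [-1.2, -0.9, 3.9]
finger_gap: 0.0202
grip_force: 15.0
```

Call:
step_arm(
  plan=[
    [[0, 0, -0.25], [0, 0, -0.06], 0.1],
    [[0, 0, -0.2], [0, 0, -0.05], 0.1],
    [[0, 0, 0], [0, 0, 0], 0.1],
  ],
)

```text
t: 13.3
ee_pos: [0.5993, 0.1832, 0.1305]
tcp_rot: [-0.043, 0.999, 0.0, 0.0]
ft_force: [-0.3, -0.2, 5.3]
finger_gap: 0.0199
grip_force: 15.0
```

Call:
step_arm(
  plan=[
    [[0, 0, -0.1], [0, 0, -0.05], 0.1],
    [[0, 0, 0], [0, 0, -0.05], 0.1],
    [[0, 0, 0], [0, 0, 0], 0.1],
  ],
)

```text
t: 13.68
ee_pos: [0.5993, 0.1835, 0.1303]
tcp_rot: [-0.093, 0.996, 0.0, 0.001]
ft_force: [1.0, 1.2, 4.1]
finger_gap: 0.0199
grip_force: 15.0
```

Call:
step_arm(
  plan=[
    [[0, 0, 0], [0, 0, -0.04], 0.1],
    [[0, 0, 0], [0, 0, 0], 0.1],
  ],
)

```text
t: 13.92
ee_pos: [0.5984, 0.1829, 0.1294]
tcp_rot: [-0.112, 0.994, -0.0, -0.001]
ft_force: [-0.3, 0.2, -0.6]
finger_gap: 0.0196
grip_force: 15.0
```

Call:
step_arm(
  plan=[
    [[0, 0, 0], [0, 0, -0.04], 0.1],
    [[0, 0, 0], [0, 0, 0], 0.1],
  ],
)

```text
t: 14.18
ee_pos: [0.5986, 0.183, 0.1296]
tcp_rot: [-0.132, 0.991, -0.0, -0.0]
ft_force: [-0.5, 0.6, -0.4]
finger_gap: 0.0198
grip_force: 15.0
```

Force released: the lugs are over the gap. Lowering.

Call:
step_arm(
  plan=[
    [[0, 0, 1], [0, 0, -0.02], 0.1],
    [[0, 0, 1], [0, 0, 0], 0.1],
    [[0, 0, 1], [0, 0, 0], 0.1],
    [[0, 0, 0], [0, 0, 0], 0.1],
  ],
)

```text
t: 14.68
ee_pos: [0.5988, 0.1831, 0.1269]
tcp_rot: [-0.143, 0.99, -0.0, -0.0]
ft_force: [0.3, -0.0, -0.8]
finger_gap: 0.0201
grip_force: 15.0
```

Call:
step_arm(
  plan=[
    [[0, 0, 1], [0, 0, 0], 0.1],
    [[0, 0, 1], [0, 0, 0], 0.1],
    [[0, 0, 0], [0, 0, 0], 0.1],
  ],
)

```text
t: 15.05
ee_pos: [0.5988, 0.1831, 0.1249]
tcp_rot: [-0.143, 0.99, -0.0, -0.0]
ft_force: [-1.3, 0.7, -1.7]
finger_gap: 0.0198
grip_force: 15.0
```

Call:
step_arm(
  plan=[
    [[0, 0, 0.6], [0, 0, 0], 0.1],
    [[0, 0, 0.6], [0, 0, 0], 0.1],
    [[0, 0, 0], [0, 0, 0], 0.1],
  ],
)

```text
t: 15.42
ee_pos: [0.5988, 0.1831, 0.1237]
tcp_rot: [-0.143, 0.99, -0.0, -0.0]
ft_force: [-0.4, 0.0, -0.7]
finger_gap: 0.0198
grip_force: 15.0
```

Call:
step_arm(
  plan=[
    [[0, 0, 0.5], [0, 0, 0], 0.1],
    [[0, 0, 0.5], [0, 0, 0], 0.1],
    [[0, 0, 0], [0, 0, 0], 0.1],
  ],
)

```text
t: 15.8
ee_pos: [0.5988, 0.1831, 0.1228]
tcp_rot: [-0.143, 0.99, -0.0, -0.0]
ft_force: [0.3, -0.5, -0.5]
finger_gap: 0.0198
grip_force: 15.0
```

Call:
step_arm(
  plan=[
    [[0, 0, 0.4], [0, 0, 0], 0.1],
    [[0, 0, 0], [0, 0, 0], 0.1],
  ],
)

```text
t: 16.05
ee_pos: [0.5988, 0.1831, 0.1224]
tcp_rot: [-0.143, 0.99, -0.0, -0.0]
ft_force: [-0.3, 0.4, -0.9]
finger_gap: 0.0198
grip_force: 15.0
```

Call:
step_arm(
  plan=[
    [[0, 0, 0.4], [0, 0, 0], 0.1],
    [[0, 0, 0], [0, 0, 0], 0.1],
  ],
)

```text
t: 16.3
ee_pos: [0.5989, 0.1831, 0.122]
tcp_rot: [-0.143, 0.99, 0.0, 0.0]
ft_force: [-0.2, 0.4, -0.9]
finger_gap: 0.0196
grip_force: 15.0
```

Call:
step_arm(
  plan=[
    [[0, 0, 0.3], [0, 0, 0], 0.1],
    [[0, 0, 0], [0, 0, 0], 0.1],
  ],
)

```text
t: 16.55
ee_pos: [0.5989, 0.1831, 0.122]
tcp_rot: [-0.143, 0.99, 0.0, 0.0]
ft_force: [-1.3, -0.9, 2.6]
finger_gap: 0.0199
grip_force: 15.0
```

Call:
step_arm(
  plan=[
    [[0, 0, 0.3], [0, 0, 0], 0.1],
    [[0, 0, 0], [0, 0, 0], 0.1],
  ],
)

```text
t: 16.8
ee_pos: [0.5989, 0.1832, 0.1219]
tcp_rot: [-0.143, 0.99, 0.0, 0.0]
ft_force: [-2.0, 0.1, 4.7]
finger_gap: 0.02
grip_force: 15.0
```

Seated in the gap at lid z of about 63.4 mm. Screwing forward, following the pitch.

Call:
step_arm(
  plan=[
    [[0, 0, -0.1], [0, 0, 0.06], 0.1],
    [[0, 0, 0.2], [0, 0, 0.06], 0.1],
    [[0, 0, 0], [0, 0, 0], 0.1],
  ],
)

```text
t: 17.18
ee_pos: [0.5991, 0.1831, 0.1214]
tcp_rot: [-0.084, 0.996, -0.0, 0.0]
ft_force: [-0.5, -0.3, 1.6]
finger_gap: 0.0198
grip_force: 15.0
```

Call:
step_arm(
  plan=[
    [[0, 0, 0.27], [0, 0, 0.06], 0.1],
    [[0, 0, 0.27], [0, 0, 0.06], 0.1],
    [[0, 0, 0], [0, 0, 0], 0.1],
  ],
)

```text
t: 17.55
ee_pos: [0.599, 0.1832, 0.1209]
tcp_rot: [-0.024, 1.0, -0.0, 0.0]
ft_force: [0.2, -0.9, 2.0]
finger_gap: 0.0202
grip_force: 15.0
```

```bash
python3 -c "
from h import *
s=observe();print(s['wrist_torque'],s['q'][6])"
```

```text
[-0.04678598 -0.07160803 -0.05632473] 1.3284091852385658
```

Screwing in nicely.

Call:
step_arm(
  plan=[
    [[0, 0, 0.27], [0, 0, 0.06], 0.1],
    [[0, 0, 0.27], [0, 0, 0.06], 0.1],
    [[0, 0, 0], [0, 0, 0], 0.1],
  ],
)

```text
t: 17.92
ee_pos: [0.599, 0.1832, 0.1204]
tcp_rot: [0.035, 0.999, 0.0, 0.0]
ft_force: [0.2, -0.2, 2.3]
finger_gap: 0.0197
grip_force: 15.0
```

Call:
step_arm(
  plan=[
    [[0, 0, 0.27], [0, 0, 0.06], 0.1],
    [[0, 0, 0.27], [0, 0, 0.06], 0.1],
    [[0, 0, 0], [0, 0, 0], 0.1],
  ],
)

```text
t: 18.3
ee_pos: [0.5989, 0.1832, 0.1198]
tcp_rot: [0.095, 0.995, 0.0, 0.0]
ft_force: [0.2, 0.1, 2.5]
finger_gap: 0.0198
grip_force: 15.0
```

```bash
python3 -c "
from h import *
s=observe();print(s['wrist_torque'],s['q'][6])"
```

```text
[ 0.03084584 -0.06675096 -0.10862071] 1.1021097773107114
```

Call:
step_arm(
  plan=[
    [[0, 0, 0.27], [0, 0, 0.06], 0.1],
    [[0, 0, 0.25], [0, 0, 0.06], 0.1],
    [[0, 0, 0], [0, 0, 0], 0.1],
  ],
)

```text
t: 18.68
ee_pos: [0.5989, 0.1832, 0.1193]
tcp_rot: [0.154, 0.988, 0.0, 0.0]
ft_force: [-0.3, 0.6, 1.8]
finger_gap: 0.0198
grip_force: 15.0
```

Call:
step_arm(
  plan=[
    [[0, 0, 0.25], [0, 0, 0.05], 0.1],
    [[0, 0, 0.22], [0, 0, 0.05], 0.1],
    [[0, 0, 0], [0, 0, 0], 0.1],
  ],
)

```text
t: 19.05
ee_pos: [0.5989, 0.1832, 0.1188]
tcp_rot: [0.204, 0.979, 0.0, 0.0]
ft_force: [0.5, 0.1, 2.4]
finger_gap: 0.0196
grip_force: 15.0
```

```bash
python3 -c "
from h import *
s=observe();print(s['wrist_torque'],s['q'][6])"
```

```text
[ 0.02570944 -0.09647806 -0.1130522 ] 0.894462229761951
```

Lid z is about 60.2 mm. Creeping now.

Call:
step_arm(
  plan=[
    [[0, 0, 0.13], [0, 0, 0.03], 0.1],
    [[0, 0, 0.13], [0, 0, 0.03], 0.1],
    [[0, 0, 0], [0, 0, 0], 0.1],
  ],
)

```text
t: 19.42
ee_pos: [0.5989, 0.1832, 0.1185]
tcp_rot: [0.234, 0.972, 0.0, 0.0]
ft_force: [-0.0, 0.6, 3.4]
finger_gap: 0.0201
grip_force: 15.0
```

```bash
python3 -c "
from h import *
s=observe();print(s['wrist_torque'],s['q'][6])"
```

```text
[ 0.11627636 -0.04090615 -0.05688857] 0.8350415486662445
```

Call:
step_arm(
  plan=[
    [[0, 0, 0.1], [0, 0, 0.025], 0.1],
    [[0, 0, 0.1], [0, 0, 0.025], 0.1],
    [[0, 0, 0], [0, 0, 0], 0.1],
  ],
)

```text
t: 19.8
ee_pos: [0.5989, 0.1831, 0.1183]
tcp_rot: [0.259, 0.966, 0.0, 0.0]
ft_force: [-0.5, -0.4, 3.3]
finger_gap: 0.02
grip_force: 15.0
```

```bash
python3 -c "
from h import *
s=observe();print(s['wrist_torque'],s['q'][6])"
```

```text
[ 0.05548004 -0.04151313 -0.03203537] 0.7875737617463343
```

Call:
step_arm(
  plan=[
    [[0, 0, 0.08], [0, 0, 0.02], 0.1],
    [[0, 0, 0.05], [0, 0, 0.015], 0.1],
    [[0, 0, 0], [0, 0, 0], 0.1],
  ],
)

```text
t: 20.18
ee_pos: [0.5989, 0.1832, 0.1182]
tcp_rot: [0.275, 0.961, 0.0, 0.0]
ft_force: [0.9, 0.5, 4.2]
finger_gap: 0.0198
grip_force: 15.0
```

```bash
python3 -c "
from h import *
s=observe();print(s['wrist_torque'],s['q'][6])"
```

```text
[ 0.13059478 -0.05419157 -0.04670016] 0.7547436509823038
```

Call:
step_arm(
  plan=[
    [[0, 0, 0.04], [0, 0, 0.015], 0.1],
    [[0, 0, 0.04], [0, 0, 0.015], 0.1],
    [[0, 0, 0], [0, 0, 0], 0.1],
  ],
)

```text
t: 20.55
ee_pos: [0.5988, 0.1831, 0.118]
tcp_rot: [0.29, 0.957, -0.0, -0.0]
ft_force: [0.0, -0.1, 4.9]
finger_gap: 0.0198
grip_force: 15.0
```

```bash
python3 -c "
from h import *
s=observe();print(s['wrist_torque'],s['q'][6])"
```

```text
[0.10388018 0.02904749 0.02246474] 0.7264567207644205
```

Call:
step_arm(
  plan=[
    [[0, 0, 0.03], [0, 0, 0.015], 0.1],
    [[0, 0, 0.03], [0, 0, 0.015], 0.1],
    [[0, 0, 0], [0, 0, 0], 0.1],
  ],
)

```text
t: 20.92
ee_pos: [0.5989, 0.1831, 0.118]
tcp_rot: [0.304, 0.953, -0.0, 0.0]
ft_force: [0.5, 0.1, 3.5]
finger_gap: 0.0201
grip_force: 15.2
```

```bash
python3 -c "
from h import *
s=observe();print(s['wrist_torque'],s['q'][6],s['ee_pos'])"
```

```text
[-0.07652469  0.01283073  0.41981952] 0.6983692815756863 [0.5988815  0.18309506 0.11798019]
```

Torque jumps at lid z of about 59.4 mm, so this is the stop. Releasing and rising.

Call:
step_arm(
  plan=[
    [[0, 0, -0.3], [0, 0, 0], 0.1],
    [[0, 0, 0], [0, 0, 0], 0.3],
    [[0, 0, 0], [0, 0, 0], 0.5],
    [[0, 0, 0], [0, 0, 0], 0.6],
    [[0, 0, 0], [0, 0, 0], 0.6],
  ],
)

```text
t: 21.55
ee_pos: [0.5988, 0.1831, 0.1182]
tcp_rot: [0.304, 0.953, -0.0, -0.0]
ft_force: [0.3, -0.4, -0.2]
finger_gap: 0.0473
grip_force: 0.0
```

Call:
step_arm(
  plan=[
    [[0, 0, -10], [0, 0, 0], 0.6],
    [[0, 0, -30], [0, 0, 0], 0.6],
    [[0, 0, -40], [0, 0, 0], 0.6],
    [[0, 0, -30], [0, 0, 0], 0.6],
    [[0, 0, 0], [0, 0, 0], 0.6],
  ],
)

```text
t: 22.18
ee_pos: [0.6003, 0.1834, 0.2319]
tcp_rot: [0.304, 0.953, 0.002, 0.002]
ft_force: [0.8, -0.2, -0.4]
finger_gap: 0.0525
grip_force: 0.0
```

Run:
```python
from h import *
s=observe();print(s["t"],s["ee_pos"],s["ft_force"],s["finger_gap"])
i=read_camera("wrist")[:,:,::-1];j=read_camera("scene")[:,:,::-1]
cv2.imwrite("pics/e.png",np.hstack([cv2.resize(i[60:290,180:460],(400,329)),cv2.resize(j[130:295,340:540],(400,329))]))
```

```text
22.175 [0.6002889  0.18343481 0.23186855] [ 0.79778067 -0.16872773 -0.35006035] 0.05247990033841842
```

View pics/e.png

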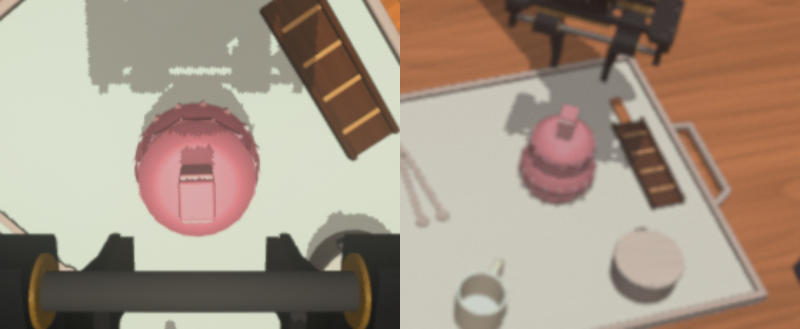

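The lid sits level and screwed down on the jar, and the gripper is clear with the neighbours undisturbed. Handing in.

```bash
python3 -c "
from bench import *
print(sign_off())"
```

```text
the job is handed in; nothing more can be done
None
```

The lid is screwed home on the bonbonniere (about 59.4 mm above the jar's base by the arm's readings, at the stop) and released; nothing else on the tray appears to have moved, and the job is handed in with no verdict returned.

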